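# Put three desk things back in their own trays

## Robot

A 7-joint arm with a two-finger parallel gripper is mounted at the origin on the work surface; the furniture and walls round the work are solid. World frame = base frame: x ahead of the robot, y to its left, z up, the work surface at z = 0. Lengths are in mm, angles in rad, forces in N, time in s.
With the tool pointing down it reaches from about 400 to 850 mm from the base axis. Payload 4.4 kg.
Tool frame: the origin (TCP) lies at the very end of the fingers, on their centre line; the grasp point (between the pads) lies env.pinch_z behind it (env.pinch_z is the distance from the TCP to the grasp point, in mm); z points along the fingers, y is the line along which they close (so a half turn about z gives the same grasp; the last joint's range is limited). The gripper opens to 94 mm and grips with 3 to 60 N. Pads are 16 mm wide; open, the fingers measure 119 mm over their backs; the gripper's body (75 mm by 177 mm) begins 78 mm behind the grasp point.
Start: joints at [1.046, 0.628, 0.038, 1.517, -0.027, 0.996, -0.02], TCP at [287.896, -582.781, 205.478] pointing down, gripper open.
Joint ranges: [-3.06, 3.06], [-0.37, 2.12], [-1.25, 1.32], [0.18, 2.47], [-1.1, 4.24], [0.23, 1.98], [-2.94, 2.94]. Speed limits (rad/s): [2.57, 2.57, 3.14, 3.14, 3.14, 3.14, 3.14].

## Interface

Orientations are given as a unit quaternion [w, x, y, z].
In Python, from station import env gives the robot as it stands. The module is installed in compiled form; this text tells all that it offers.
- The arm moves only by the tool jog_arm, never from a script. Its arguments are lists of equal length, an entry for each row: "delta_pos": the shift along the tool's x, y, z normalised to -1 to 1, where 1 is 500 mm, a list of three; "rot": the turn, a rotation vector about the tool's x, y, z normalised to -1 to 1, where 1 is 2 pi rad, a list of three; "hand": the opening, from -1 (shut) to 1 (fully open). In form: {"delta_pos": [[x, y, z], ...], "rot": [[rx, ry, rz], ...], "hand": [hand, ...]}. A call has 1 to 12 rows; each row is the pose to reach, as a shift and turn from the pose commanded when the call began, along the tool's axes at that moment, turning the shorter way round; what a row does not reach only later rows make up. A row lasts 1/10 s, in which the tool goes at most 50 mm and 8.59 degrees, less where a joint would pass 70% of its speed; a pose out of reach is approached as far as the arm can. A call with a number of a shift or a turn outside -1 to 1 is refused whole. A call with a gripper value outside its range is refused whole. The fingers move at their own pace and stop on an object; "force" is the grip in N (left out, the last holds). Time passes only in rows, so rows that repeat a pose let the fingers close. It gives the time, the measured TCP pose, the force, the opening and the grip force at its end, in the units of the state.
- env.observe(): the state, without advancing time (a new reading comes with each control period).
- env.snapshot(name): name is "side" or "top"; returns the picture (420x560x3 uint8, red, green, blue); there is no depth.
- env.camera_params(name): a dict with "camera_matrix" (3x3 intrinsics, pixels), "dist" ([k1, k2, p1, p2, k3] as OpenCV has them; the pictures are not rectified), "rvec" (rotation vector, rad) and "tvec" (3), from world to camera coordinates, as OpenCV has them. Camera axes: x right, y down, z forward; pixel columns grow to the right and rows downward; lengths in mm; the calibration is good to about 2 mm. A picture is of the moment at which its call begins. camera_params takes no time and is no camera call.
- env.finish_job(): hands the job in; it is judged then, once.
Trained networks look in the newest picture that a camera, given by its name, has taken for a name from the list of things; names that differ only in an ending like _2 or _b are one class to them, and where a whole thing is asked for, a point or a joint stands for the part that bears it (a point fixed in the world has none). Each returns a list of dicts, best first, with "score" (0 to 1); they miss things now and then, are a little off and sometimes report something else, mostly with a low value. They report only what shows in the picture. A call takes as long as a camera call. They do not tell look-alikes from the thing itself.
- env.masks_of(camera, thing): "mask" (420x560 bool, what is visible of it) and "bbox" ([centre column, centre row, width, height] in pixels, round what is visible of it).
The state is a dict: "time_s": time; "qpos": joint angles; "dq": joint speeds; "joint_efforts": joint torques, N m; "tool_pos": TCP position; "orientation": TCP orientation; "wrist_force": force on the tool from outside, world axes, zero at the start; "torque": the same for the moment, N m; "gripper_width": finger opening in mm; "finger_force": force on a finger pad.
Only numpy, scipy, OpenCV 4.12 (cv2) and the standard library are available. Lean on these libraries where they do the work, as an engineer would, in place of code of your own. Each camera call takes 0.05 s, during which the arm holds its last target. There are 200 camera calls.

## Task

The three things in the desk trays are mixed up, each in the wrong tray. Move each into the middle of the tray that suits its shape: the paper-clip cube in the square tray, the glue stick standing in the round tray and the USB hub lying flat along the long tray; the cork mat is free for setting one aside on the way. Keep the glue stick and the cube upright throughout, and do not shift the mug.

Things in the scene. Friction and masses are not known exactly. Their poses are not given: they have to be found in the camera images.
- clip_cube: Dark square paper-clip box, 45 x 45 mm, 59 mm high, upright; light (about 45 g). Origin at the centre of its underside, z up, x and y square to its sides. Grip it across two opposite sides, below 45 mm. At the start it stands in the long tray.
- glue_stick: Glue stick standing on end, round, 24 mm diameter, 93 mm high, about 35 g. Origin at the centre of its underside, z up along it. At the start it stands in the square tray.
- usb_hub: Flat dark USB hub, a plain bar 91 x 36 mm, 13 mm thick, about 60 g. Origin at the centre of its underside, x along its length, y across (grip across y), z up. At the start it lies in the round tray.
- square_tray: Shallow square wooden desk tray with grey felt floor, fixed to the desk, 112 x 112 mm outside, 104 x 104 mm inside, rim 10 mm above the desk and 4 mm wide, inner floor 6 mm above the desk. Origin at the centre of its underside (on the desk), x and y along its sides.
- round_tray: Shallow round wooden desk tray with grey felt floor, fixed, 116 mm outside and 108 mm inside diameter, rim 10 mm and inner floor 6 mm above the desk. Origin at the centre of its underside.
- long_tray: Shallow oblong wooden desk tray with grey felt floor, fixed, 126 x 72 mm outside, 118 x 64 mm inside, rim 10 mm high and 4 mm wide, inner floor 6 mm above the desk. Origin at the centre of its underside, x along its length, y across.
- cork_mat: Flat cork mat without rim, fixed, 130 x 100 mm (x by y), 4 mm thick, empty at the start. Origin at the centre of its underside.
- mug: Mug standing loose among the trays, a bystander: 78 mm across, 116 mm over its handle (which points along its -y), 101 mm high. Origin at the centre of its underside's outline. To be left alone.
Mind the look-alikes: they are no part of the job. There is more than one size of the glue_stick; the one meant has the size given above. There is more than one size of the clip_cube; the one meant has the size given above.

How it is judged (in metres and radians):
At the end, for the whole second after the job is handed in: The clip cube stands in the square tray, the glue stick stands in the round tray and the USB hub lies flat in the long tray along its length (within 0.25 rad), each resting on the tray's floor, within 15 mm of its middle, upright or flat within 0.1 rad, and at rest (horizontal distance between clip_cube and square_tray below 0.015 m and z of clip_cube in the frame of square_tray below 0.01 m and angle between each of clip_cube, glue_stick, usb_hub's own z axis and vertical below 0.1 rad and linear speed of each of clip_cube, glue_stick, usb_hub below 0.02 m/s and angular speed of each of clip_cube, glue_stick, usb_hub below 0.2 rad/s and horizontal distance between glue_stick and round_tray below 0.015 m and z of glue_stick in the frame of round_tray below 0.01 m and horizontal distance between usb_hub and long_tray below 0.015 m and z of usb_hub in the frame of long_tray below 0.01 m and angle between the x axis of usb_hub and the x axis of long_tray, either way round below 0.25 rad); the robot touches nothing.
It fails at once if the glue stick is tipped over (angle between glue_stick's own z axis and vertical above 0.6 rad).
It fails at once if the clip cube is tipped over (angle between clip_cube's own z axis and vertical above 0.6 rad).
It fails at once if the mug is shifted by more than 25 mm (distance of mug from where it was at the start of the episode above 0.025 m).
It also fails if it takes over 112 s, if anything falls off the work surface, if the arm or the gripper's body presses on something with over 40 N, if the wrist force passes 120 N, or if a joint passes its speed limit or range.

## Working session

There is one attempt and no reset: what is moved stays moved. The work goes in short steps, Python scripts to look and compute and a tool call to move; the robot and the scene stay as the last step left them, time stands still between calls to the robot, and variables do not carry over. Pictures are saved under pics/ and viewed, at most 14 in all, crops included, and the job is handed in when it is done.

Besides the shell and the picture viewer there is one more tool, called after "Request:" by a JSON object that holds its "op" and its "data", one argument or row to a line. jog_arm: Moves the arm, as the interface text tells. Its arguments: {"type":"object","properties":{"delta_pos":{"type":"array","items":{"type":"array","items":{"type":"number"}}},"rot":{"type":"array","items":{"type":"array","items":{"type":"number"}}},"hand":{"type":"array","items":{"type":"number"}},"force":{"type":"number"}},"required":["delta_pos","rot","hand"]}

```bash
mkdir -p pics
cat > h.py <<'E'
import numpy as np, cv2
from station import env
def px2w(cam,uv,z):
    p=env.camera_params(cam);K=np.array(p["camera_matrix"],float);d=np.array(p["dist"],float)
    R=cv2.Rodrigues(np.array(p["rvec"],float))[0];t=np.array(p["tvec"],float).reshape(3)
    n=cv2.undistortPoints(np.array(uv,float).reshape(-1,1,2),K,d).reshape(-1,2)
    D=np.c_[n,np.ones(len(n))]@R; C=-R.T@t
    return C+D*((z-C[2])/D[:,2])[:,None]
def w2px(cam,P):
    p=env.camera_params(cam)
    return cv2.projectPoints(np.array(P,float).reshape(-1,3),np.array(p["rvec"],float),np.array(p["tvec"],float),np.array(p["camera_matrix"],float),np.array(p["dist"],float))[0].reshape(-1,2)
def snap(cam,name):
    im=env.snapshot(cam);cv2.imwrite(f"pics/{name}.png",cv2.cvtColor(im,cv2.COLOR_RGB2BGR));return im
E
python3 - <<'E'
from h import *
for c in("top","side"):
    snap(c,c+"0")
    p=env.camera_params(c);R=cv2.Rodrigues(np.array(p["rvec"],float))[0];print(c,-R.T@np.array(p["tvec"]).reshape(3),R[2],p["camera_matrix"][0][0])
    for t in["clip_cube","glue_stick","usb_hub","square_tray","round_tray","long_tray","cork_mat","mug"]:
        for m in env.masks_of(c,t):
            mk=m["mask"].astype(np.uint8)
            cs=max(cv2.findContours(mk,0,2)[0],key=cv2.contourArea,default=None)
            if cs is None: continue
            w=px2w(c,cs.reshape(-1,2),{"clip_cube":59,"glue_stick":93,"usb_hub":19,"cork_mat":4,"mug":101}.get(t,10))
            r=cv2.minAreaRect(w[:,:2].astype(np.float32))
            print(c,t,round(m["score"],2),np.round(m["bbox"]),"w",np.round(r[0]),np.round(r[1]),round(r[2],1))
print(env.pinch_z,env.observe())
E
```

```text
top [333.22289043 -55.90720078 874.0840802 ] [ 0.18163226 -0.03177832 -0.98285292] 457.2814512436108
top clip_cube 0.91 [280. 237.  26.  26.] w [450. -71.] [46. 42.] 12.6
top clip_cube 0.53 [282. 302.  22.  22.] w [334. -74.] [30. 30.] 43.6
top glue_stick 0.83 [186. 158.  27.  34.] w [585.  95.] [71. 32.] 34.3
top glue_stick 0.54 [250. 151.   8.  27.] w [598. -22.] [50. 24.] 5.3
top usb_hub 0.72 [383. 231.  29.  46.] w [ 467. -274.] [88. 35.] 20.6
top square_tray 0.75 [254. 161.  59.  56.] w [611. -16.] [112. 115.] 88.0
top square_tray 0.61 [165. 244.  70.  78.] w [450. 145.] [ 99. 128.] 73.3
top round_tray 0.65 [384. 232.  58.  59.] w [ 466. -273.] [115. 114.] 87.6
top long_tray 0.9 [279. 241.  40.  67.] w [450. -68.] [129.  74.] 1.0
top cork_mat 0.72 [165. 242.  70.  77.] w [449. 146.] [ 99. 130.] 73.4
top mug 0.78 [356. 160.  57.  54.] w [ 586. -201.] [ 78. 121.] 69.3
side [ 722.28318203 -715.56226919  684.91571576] [-0.22985739  0.70050949 -0.67561234] 527.3358266810515
side clip_cube 0.92 [240. 217.  29.  42.] w [460. -90.] [43. 98.] 19.8
side clip_cube 0.78 [180. 205.  20.  25.
[... 780 characters left out ...]
ay([ 1.04625751,  0.62835827,  0.03849292,  1.51742419, -0.02700978,
        0.99627015, -0.01999783]), 'dq': array([-0.00064371,  0.00084093,  0.00043614,  0.00056704, -0.0004552 ,
       -0.00019425, -0.00017133]), 'joint_efforts': array([ 1.09890714e-04, -5.49579763e+01,  1.14310261e+00, -1.86949414e+01,
       -5.23776049e-02,  1.55579072e-02,  2.45394148e-05]), 'tool_pos': array([ 287.87040976, -582.79659449,  205.49760013]), 'orientation': array([2.19469360e-05, 9.73812573e-01, 2.27352305e-01, 3.15151230e-05]), 'wrist_force': array([ 0.12892537, -0.31254686,  0.60742436]), 'torque': array([ 0.03730756,  0.04417275, -0.05386754]), 'finger_force': 0.0, 'gripper_width': 94.21821226984034}
```

View pics/top0.png

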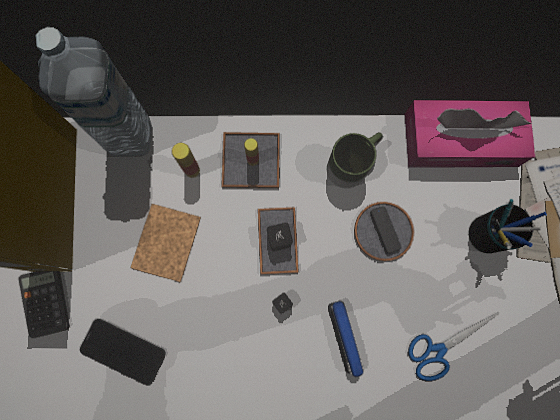

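View pics/side0.png

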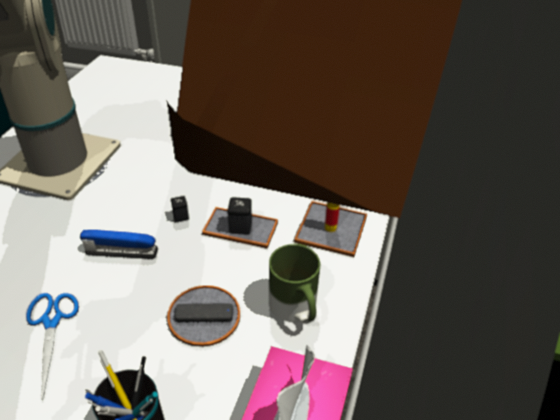

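Top view: the cube (280,237) is in the long tray, the glue stick (250,151) in the square tray and the hub (384,230) in the round tray. The mug is at (355,157). The decoys are the small cube (282,302) and the bigger glue stick (186,158). The side view agrees, with the glue stick's top cut off by the cabinet. I'll refine the poses by silhouette fitting.

```bash
cat >> h.py <<'E'
from scipy.optimize import minimize
def box(a,b,z0,z1): return np.array([[x,y,z] for x in(-a/2,a/2) for y in(-b/2,b/2) for z in(z0,z1)])
def cyl(d,z0,z1):
    t=np.linspace(0,2*np.pi,24,endpoint=False);return np.vstack([np.c_[d/2*np.cos(t),d/2*np.sin(t),0*t+z] for z in(z0,z1)])
def fit(masks,V,p0,yaw=True):
    def cost(p):
        a=p[2] if yaw else 0;c,s=np.cos(a),np.sin(a)
        W=V@np.array([[c,s,0],[-s,c,0],[0,0,1]])+[p[0],p[1],0];J=0
        for cam,m in masks:
            h=cv2.convexHull(w2px(cam,W).astype(np.float32))
            im=np.zeros((1680,2240),np.uint8);cv2.fillPoly(im,[np.round(h*4+1.5).astype(np.int32)],1)
            im=cv2.resize(im.astype(np.float32),(560,420),interpolation=cv2.INTER_AREA)
            J+=1-np.minimum(im,m).sum()/np.maximum(im,m).sum()
        return J
    n=3 if yaw else 2
    S=np.vstack([np.zeros(n),np.diag([6,6,.15][:n])])+np.array(p0)[:n]
    r=minimize(cost,np.array(p0)[:n],method="Nelder-Mead",options=dict(initial_simplex=S,maxiter=120))
    return np.round(r.x,3),round(r.fun,3)
def best(cam,thing,xy,z):
    u=w2px(cam,[[*xy,z]])[0]
    L=[m for m in env.masks_of(cam,thing) if np.hypot(*(np.array(m["bbox"][:2])-u))<15]
    return (cam,L[0]["mask"].astype(np.float32)) if L else None
E
python3 - <<'E'
from h import *
J=[("clip_cube",box(45,45,6,65),(450,-73,.2),35),("glue_stick",cyl(24,6,99),(605,-20,0),50),("usb_hub",box(91,36,6,19),(467,-275,.35),12),
("square_tray",box(112,112,0,10),(611,-17,0),5),("round_tray",cyl(116,0,10),(467,-273,0),5),("long_tray",box(126,72,0,10),(451,-69,.02),5),("mug",cyl(78,0,101),(580,-190,0),50)]
for n,V,p,z in J:
    for cams in(("top",),("side",)):
        M=[m for m in(best(c,n,p,z) for c in cams) if m]
        if M: print(n,cams,*fit(M,V,p,n not in("glue_stick","round_tray","mug")))
V=[[ (180,170),(400,215),(168,100)]]
print("cab if z=0/200/400",[np.round(px2w("side",V,z)).tolist() for z in(0,200,400)])
print("top edge",[np.round(px2w("top",[(76,120),(73,270)],z)).tolist() for z in(0,200,400)],"mat in side",w2px("side",[[450,145,4]]))
print("decoy glue base",px2w("top",[(191,172)],0),px2w("top",[(181,150)],110))
E
```

```text
Traceback (most recent call last):
  File "h.py", line 33, in best
    u=w2px(cam,[[*xy,z]])[0]
      ~~~~^^^^^^^^^^^^^^^
  File "h.py", line 11, in w2px
    return cv2.projectPoints(np.array(P,float).reshape(-1,3),np.array(p["rvec"],float),np.array(p["tvec"],float),np.array(p["camera_matrix"],float),np.array(p["dist"],float))[0].reshape(-1,2)
                             ~~~~~~~~~~~~~~~~~~~~~~~~~^^^^^^
ValueError: cannot reshape array of size 4 into shape (3)
```

```bash
sed -i 's/\[\[\*xy,z\]\]/[[xy[0],xy[1],z]]/' h.py
python3 - <<'E'
from h import *
J=[("clip_cube",box(45,45,6,65),(450,-73,.2),35),("glue_stick",cyl(24,6,99),(605,-20,0),50),("usb_hub",box(91,36,6,19),(467,-275,.35),12),
("square_tray",box(112,112,0,10),(611,-17,0),5),("round_tray",cyl(116,0,10),(467,-273,0),5),("long_tray",box(126,72,0,10),(451,-69,.02),5),("mug",cyl(78,0,101),(580,-190,0),50)]
for n,V,p,z in J:
    for cams in(("top",),("side",)):
        M=[m for m in(best(c,n,p,z) for c in cams) if m]
        if M: print(n,cams,*fit(M,V,p,n not in("glue_stick","round_tray","mug")))
V=[[ (180,170),(400,215),(168,100)]]
print("cab if z=0/200/400",[np.round(px2w("side",V,z)).tolist() for z in(0,200,400)])
print("top edge",[np.round(px2w("top",[(76,120),(73,270)],z)).tolist() for z in(0,200,400)],"mat in side",w2px("side",[[450,145,4]]))
print("decoy glue base",px2w("top",[(191,172)],0),px2w("top",[(181,150)],110))
E
```

```text
clip_cube ('top',) [ 4.53223e+02 -7.09340e+01  1.09000e-01] 0.216
clip_cube ('side',) [ 4.51862e+02 -6.65540e+01  3.63000e-01] 0.181
glue_stick ('top',) [610.301 -21.072] 0.071
glue_stick ('side',) [609.817 -19.278] 0.441
usb_hub ('top',) [ 4.68043e+02 -2.75444e+02  4.19000e-01] 0.211
usb_hub ('side',) [ 4.66846e+02 -2.69643e+02  3.16000e-01] 0.247
square_tray ('top',) [ 6.11036e+02 -1.63570e+01 -1.60000e-02] 0.118
square_tray ('side',) [ 6.11175e+02 -1.41550e+01 -1.80000e-02] 0.15
round_tray ('top',) [ 466.456 -274.118] 0.272
round_tray ('side',) [ 466.693 -271.504] 0.287
long_tray ('top',) [ 4.50226e+02 -6.77970e+01  3.60000e-02] 0.244
long_tray ('side',) [ 4.50811e+02 -6.57790e+01  4.00000e-02] 0.261
mug ('side',) [ 591.521 -203.341] 0.054
cab if z=0/200/400 [[[268.0, 59.0, -0.0], [730.0, 65.0, 0.0], [112.0, 312.0, 0.0]], [[400.0, -167.0, 200.0], [728.0, -163.0, 200.0], [290.0, 12.0, 200.0]], [[533.0, -393.0, 400.0], [725.0, -391.0, 400.0], [469.0, -288.0, 400.0]]]
top edge [[[700.0, 337.0, 0.0], [398.0, 321.0, 0.0]], [[616.0, 247.0, 200.0], [383.0, 235.0, 200.0]], [[532.0, 157.0, 400.0], [369.0, 149.0, 400.0]]] mat in side [[274.57923826 161.35501014]]
decoy glue base [[589.03448128 101.1595557    0.        ]] [[596.76517494  99.76454984 110.        ]]
```

```bash
cat > plan.py <<'E'
import sys,numpy as np
from scipy.spatial.transform import Rotation as Ro
from station import env
def plan(wps):
    s=env.observe();R=Ro.from_quat(np.roll(s["orientation"],-1));p=np.array(s["tool_pos"])
    x=R.as_matrix()[:,0]
    print("t",round(s["time_s"],1),np.round(p,1),"yaw",round(np.arctan2(x[1],x[0]),3),"grip",round(s["gripper_width"],1))
    for w in wps:
        T=Ro.from_euler("z",w[3])*Ro.from_quat([1,0,0,0])
        rv=(R.inv()*T).as_rotvec()
        d=R.inv().apply(np.array(w[:3])-p);print(w,"dp",np.round(d/500,3).tolist(),"rot",np.round(rv/2/np.pi,4).tolist(),"rows>=",int(np.ceil(max(np.linalg.norm(d)/50,np.linalg.norm(rv)/.15))))
plan([list(map(float,a.split(","))) for a in sys.argv[1:]])
E
python3 plan.py 288,-582,300,0.345 467.5,-274,300,0.345 467.5,-274,60,0.345 467.5,-274,8,0.345
```

```text
t 1.6 [ 287.9 -582.8  205.5] yaw 0.459 grip 93.9
[288.0, -582.0, 300.0, 0.345] dp [0.001, -0.001, -0.189] rot [-0.0, -0.0, 0.0181] rows>= 2
[467.5, -274.0, 300.0, 0.345] dp [0.596, -0.395, -0.189] rot [-0.0, -0.0, 0.0181] rows>= 8
[467.5, -274.0, 60.0, 0.345] dp [0.596, -0.395, 0.291] rot [-0.0, -0.0, 0.0181] rows>= 8
[467.5, -274.0, 8.0, 0.345] dp [0.596, -0.395, 0.395] rot [-0.0, -0.0, 0.0181] rows>= 9
```

Request:
{"op": "jog_arm", "data": {
  "delta_pos": [
    [0, 0, -0.19],
    [0, 0, -0.19],
    [0.596, -0.395, -0.19],
    [0.596, -0.395, -0.19],
    [0.596, -0.395, -0.19],
    [0.596, -0.395, -0.19],
    [0.596, -0.395, -0.19],
    [0.596, -0.395, -0.19],
    [0.596, -0.395, -0.19],
    [0.596, -0.395, -0.19],
    [0.596, -0.395, -0.19],
    [0.596, -0.395, -0.19]
  ],
  "rot": [
    [0, 0, 0.018],
    [0, 0, 0.018],
    [0, 0, 0.018],
    [0, 0, 0.018],
    [0, 0, 0.018],
    [0, 0, 0.018],
    [0, 0, 0.018],
    [0, 0, 0.018],
    [0, 0, 0.018],
    [0, 0, 0.018],
    [0, 0, 0.018],
    [0, 0, 0.018]
  ],
  "hand": [0.28, 0.28, 0.28, 0.28, 0.28, 0.28, 0.28, 0.28, 0.28, 0.28, 0.28, 0.28],
  "force": 20
}}

```text
time_s: 2.8
tool_pos: [466.7, -275.3, 300.5]
orientation: [0.001, 0.985, 0.171, -0.0]
wrist_force: [-0.5, -0.1, -0.2]
gripper_width: 60.2
finger_force: 0.0
```

```bash
python3 plan.py 467.5,-274,60,0.345 467.5,-274,8,0.345
```

```text
t 2.8 [ 466.7 -275.3  300.5] yaw 0.344 grip 60.2
[467.5, -274.0, 60.0, 0.345] dp [0.003, -0.002, 0.481] rot [0.0001, 0.0002, -0.0002] rows>= 5
[467.5, -274.0, 8.0, 0.345] dp [0.003, -0.002, 0.585] rot [0.0001, 0.0002, -0.0002] rows>= 6
```

Request:
{"op": "jog_arm", "data": {
  "delta_pos": [
    [0, 0, 0.48],
    [0, 0, 0.48],
    [0, 0, 0.48],
    [0, 0, 0.48],
    [0, 0, 0.48],
    [0, 0, 0.52],
    [0, 0, 0.55],
    [0, 0, 0.57],
    [0, 0, 0.58],
    [0, 0, 0.584],
    [0, 0, 0.584],
    [0, 0, 0.584]
  ],
  "rot": [
    [0, 0, 0],
    [0, 0, 0],
    [0, 0, 0],
    [0, 0, 0],
    [0, 0, 0],
    [0, 0, 0],
    [0, 0, 0],
    [0, 0, 0],
    [0, 0, 0],
    [0, 0, 0],
    [0, 0, 0],
    [0, 0, 0]
  ],
  "hand": [0.28, 0.28, 0.28, 0.28, 0.28, 0.28, 0.28, 0.28, 0.28, 0.28, 0.28, 0.28]
}}

```text
time_s: 4.0
tool_pos: [468.1, -274.1, 9.2]
orientation: [0.0, 0.985, 0.172, 0.001]
wrist_force: [0.0, -0.2, 0.6]
gripper_width: 60.1
finger_force: 0.0
```

Request:
{"op": "jog_arm", "data": {
  "delta_pos": [
    [0, 0, 0],
    [0, 0, 0],
    [0, 0, 0],
    [0, 0, 0],
    [0, 0, 0],
    [0, 0, 0],
    [0, 0, -0.05],
    [0, 0, -0.1],
    [0, 0, -0.1],
    [0, 0, -0.1]
  ],
  "rot": [
    [0, 0, 0],
    [0, 0, 0],
    [0, 0, 0],
    [0, 0, 0],
    [0, 0, 0],
    [0, 0, 0],
    [0, 0, 0],
    [0, 0, 0],
    [0, 0, 0],
    [0, 0, 0]
  ],
  "hand": [-0.5, -0.5, -0.5, -0.5, -0.5, -0.5, -0.5, -0.5, -0.5, -0.5],
  "force": 20
}}

```text
time_s: 5.0
tool_pos: [467.7, -273.7, 58.5]
orientation: [0.0, 0.985, 0.172, 0.0]
wrist_force: [-0.1, 0.5, -1.4]
gripper_width: 29.4
finger_force: 20.0
```

```bash
python3 plan.py 430,-165,60,0.03 430,-165,10,0.03 430,-165,4,0.03
```

```text
t 5.0 [ 467.7 -273.7   58.5] yaw 0.346 grip 29.4
[430.0, -165.0, 60.0, 0.03] dp [0.003, -0.23, -0.003] rot [0.0, -0.0001, 0.0502] rows>= 3
[430.0, -165.0, 10.0, 0.03] dp [0.003, -0.23, 0.097] rot [0.0, -0.0001, 0.0502] rows>= 3
[430.0, -165.0, 4.0, 0.03] dp [0.003, -0.23, 0.109] rot [0.0, -0.0001, 0.0502] rows>= 3
```

Run:
```python
from h import *
a=snap("side","s1");b=snap("top","t1")
o=np.hstack([cv2.resize(a[200:420,80:360],None,fx=1.4,fy=1.4),cv2.resize(b[130:350,250:530],None,fx=1.4,fy=1.4)])
cv2.imwrite("pics/c1.png",o[:,:,::-1])
```

```text
(no output)
```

View pics/c1.png

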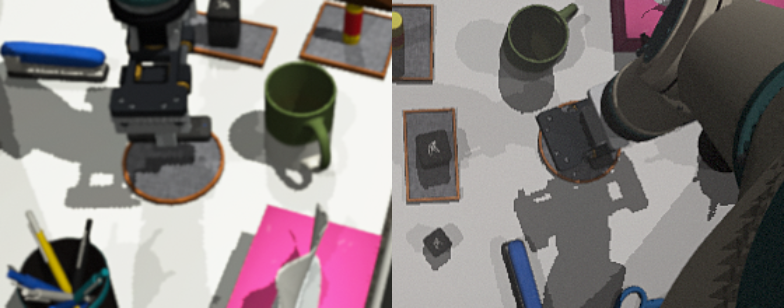

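Run:
```python
from h import *
a=cv2.imread("pics/s1.png")[250:350,140:260]
cv2.imwrite("pics/c2.png",cv2.convertScaleAbs(cv2.resize(a,None,fx=5,fy=5,interpolation=cv2.INTER_CUBIC),alpha=1.8))
```

```text
(no output)
```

View pics/c2.png

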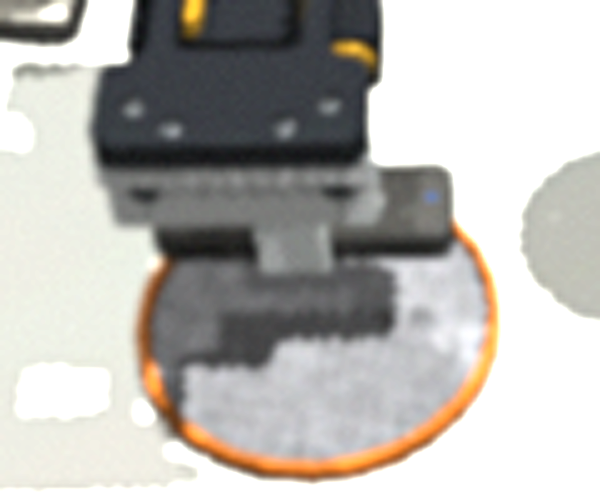

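The hub is held level between the fingers, with its shadow on the tray below. I'll set it on the free desk at (430,-165).

Request:
{"op": "jog_arm", "data": {
  "delta_pos": [
    [0.003, -0.23, 0],
    [0.003, -0.23, 0],
    [0.003, -0.23, 0],
    [0.003, -0.23, 0],
    [0.003, -0.23, 0.05],
    [0.003, -0.23, 0.09],
    [0.003, -0.23, 0.105],
    [0.003, -0.23, 0.109],
    [0.003, -0.23, 0.11],
    [0.003, -0.23, 0.11],
    [0.003, -0.23, 0.11]
  ],
  "rot": [
    [0, 0, 0.05],
    [0, 0, 0.05],
    [0, 0, 0.05],
    [0, 0, 0.05],
    [0, 0, 0.05],
    [0, 0, 0.05],
    [0, 0, 0.05],
    [0, 0, 0.05],
    [0, 0, 0.05],
    [0, 0, 0.05],
    [0, 0, 0.05]
  ],
  "hand": [-0.5, -0.5, -0.5, -0.5, -0.5, -0.5, -0.5, -0.5, -0.5, -0.5, -0.5]
}}

```text
time_s: 6.2
tool_pos: [430.5, -165.5, 3.8]
orientation: [0.0, 1.0, 0.016, 0.0]
wrist_force: [0.7, 0.4, -1.1]
gripper_width: 29.6
finger_force: 20.0
```

Request:
{"op": "jog_arm", "data": {
  "delta_pos": [
    [0, 0, 0],
    [0, 0, 0],
    [0, 0, 0],
    [0, 0, 0],
    [0, 0, -0.1],
    [0, 0, -0.2],
    [0, 0, -0.3],
    [0, 0, -0.4],
    [0, 0, -0.4],
    [0, 0, -0.4]
  ],
  "rot": [
    [0, 0, 0],
    [0, 0, 0],
    [0, 0, 0],
    [0, 0, 0],
    [0, 0, 0],
    [0, 0, 0],
    [0, 0, 0],
    [0, 0, 0],
    [0, 0, 0],
    [0, 0, 0]
  ],
  "hand": [0.28, 0.28, 0.28, 0.28, 0.28, 0.28, 0.28, 0.28, 0.28, 0.28]
}}

```text
time_s: 7.2
tool_pos: [430.5, -164.9, 204.4]
orientation: [0.0, 1.0, 0.016, 0.001]
wrist_force: [0.0, 0.1, -0.6]
gripper_width: 60.2
finger_force: 0.0
```

```bash
python3 plan.py 610,-20.5,205,0 610,-20.5,130,0 610,-20.5,48,0
```

```text
t 7.2 [ 430.5 -164.9  204.4] yaw 0.032 grip 60.2
[610.0, -20.5, 205.0, 0.0] dp [0.368, -0.277, -0.0] rot [0.0, -0.0004, 0.0051] rows>= 5
[610.0, -20.5, 130.0, 0.0] dp [0.368, -0.277, 0.15] rot [0.0, -0.0004, 0.0051] rows>= 5
[610.0, -20.5, 48.0, 0.0] dp [0.367, -0.277, 0.314] rot [0.0, -0.0004, 0.0051] rows>= 6
```

Request:
{"op": "jog_arm", "data": {
  "delta_pos": [
    [0.368, -0.277, 0],
    [0.368, -0.277, 0],
    [0.368, -0.277, 0],
    [0.368, -0.277, 0],
    [0.368, -0.277, 0],
    [0.368, -0.277, 0],
    [0.368, -0.277, 0.08],
    [0.368, -0.277, 0.16],
    [0.368, -0.277, 0.24],
    [0.368, -0.277, 0.3],
    [0.368, -0.277, 0.314],
    [0.368, -0.277, 0.314]
  ],
  "rot": [
    [0, 0, 0.005],
    [0, 0, 0.005],
    [0, 0, 0.005],
    [0, 0, 0.005],
    [0, 0, 0.005],
    [0, 0, 0.005],
    [0, 0, 0.005],
    [0, 0, 0.005],
    [0, 0, 0.005],
    [0, 0, 0.005],
    [0, 0, 0.005],
    [0, 0, 0.005]
  ],
  "hand": [0.28, 0.28, 0.28, 0.28, 0.28, 0.28, 0.28, 0.28, 0.28, 0.28, 0.28, 0.28]
}}

```text
time_s: 8.4
tool_pos: [607.4, -21.7, 44.7]
orientation: [0.0, 1.0, -0.001, -0.002]
wrist_force: [0.2, -0.4, 0.3]
gripper_width: 60.1
finger_force: 0.0
```

Request:
{"op": "jog_arm", "data": {
  "delta_pos": [
    [0, 0, 0],
    [0, 0, 0],
    [0, 0, 0],
    [0, 0, 0],
    [0, 0, 0],
    [0, 0, 0],
    [0, 0, 0],
    [0, 0, -0.03]
  ],
  "rot": [
    [0, 0, 0],
    [0, 0, 0],
    [0, 0, 0],
    [0, 0, 0],
    [0, 0, 0],
    [0, 0, 0],
    [0, 0, 0],
    [0, 0, 0]
  ],
  "hand": [0, -0.2, -0.4, -0.7, -0.7, -0.7, -0.7, -0.7],
  "force": 15
}}

```text
time_s: 9.2
tool_pos: [607.9, -20.6, 60.3]
orientation: [-0.0, 1.0, 0.0, -0.002]
wrist_force: [0.3, 0.1, -0.2]
gripper_width: 23.9
finger_force: 15.0
```

```bash
python3 plan.py 610,-20.5,175,0 466.5,-273,175,0 466.5,-273,49,0
```

```text
t 9.2 [607.9 -20.6  60.3] yaw 0.0 grip 23.9
[610.0, -20.5, 175.0, 0.0] dp [0.003, -0.0, -0.229] rot [-0.0, 0.0006, 0.0] rows>= 3
[466.5, -273.0, 175.0, 0.0] dp [-0.284, 0.505, -0.228] rot [-0.0, 0.0006, 0.0] rows>= 7
[466.5, -273.0, 49.0, 0.0] dp [-0.283, 0.505, 0.024] rot [-0.0, 0.0006, 0.0] rows>= 6
```

Request:
{"op": "jog_arm", "data": {
  "delta_pos": [
    [0, 0, -0.08],
    [0, 0, -0.16],
    [0, 0, -0.228],
    [-0.04, 0.07, -0.228],
    [-0.1, 0.17, -0.228],
    [-0.15, 0.27, -0.228],
    [-0.2, 0.36, -0.228],
    [-0.25, 0.45, -0.228],
    [-0.287, 0.505, -0.228],
    [-0.287, 0.505, -0.228],
    [-0.287, 0.505, -0.228]
  ],
  "rot": [
    [0, 0, 0],
    [0, 0, 0],
    [0, 0, 0],
    [0, 0, 0],
    [0, 0, 0],
    [0, 0, 0],
    [0, 0, 0],
    [0, 0, 0],
    [0, 0, 0],
    [0, 0, 0],
    [0, 0, 0]
  ],
  "hand": [-0.7, -0.7, -0.7, -0.7, -0.7, -0.7, -0.7, -0.7, -0.7, -0.7, -0.7]
}}

```text
time_s: 10.3
tool_pos: [465.2, -274.7, 176.2]
orientation: [0.0, 1.0, -0.002, 0.0]
wrist_force: [-0.3, 1.0, 0.2]
gripper_width: 23.8
finger_force: 15.0
```

```bash
python3 plan.py 466.5,-273,60,0 466.5,-273,46,0
python3 - <<'E'
from h import *
snap("side","s2")
E
```

```text
t 10.3 [ 465.2 -274.7  176.2] yaw -0.004 grip 23.8
[466.5, -273.0, 60.0, 0.0] dp [0.002, -0.003, 0.232] rot [0.0, -0.0001, -0.0006] rows>= 3
[466.5, -273.0, 46.0, 0.0] dp [0.002, -0.003, 0.26] rot [0.0, -0.0001, -0.0006] rows>= 3
```

View pics/s2.png

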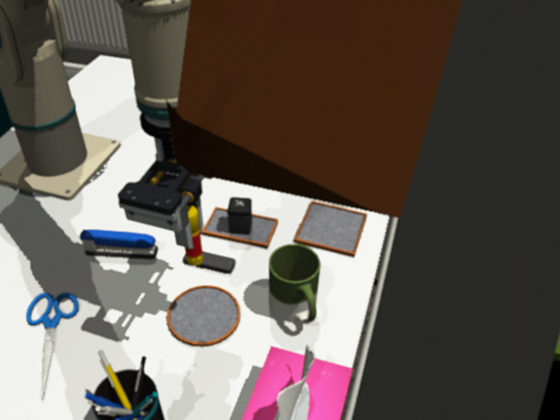

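The glue stick hangs upright in the gripper at (192,235), the hub lies on the desk at (215,263), and the round tray at (204,315) is free. Lowering it now.

Request:
{"op": "jog_arm", "data": {
  "delta_pos": [
    [0.002, -0.003, 0.08],
    [0.002, -0.003, 0.15],
    [0.002, -0.003, 0.2],
    [0.002, -0.003, 0.23],
    [0.002, -0.003, 0.24],
    [0.002, -0.003, 0.248],
    [0.002, -0.003, 0.254],
    [0.002, -0.003, 0.258],
    [0.002, -0.003, 0.258],
    [0.002, -0.003, 0.258]
  ],
  "rot": [
    [0, 0, 0],
    [0, 0, 0],
    [0, 0, 0],
    [0, 0, 0],
    [0, 0, 0],
    [0, 0, 0],
    [0, 0, 0],
    [0, 0, 0],
    [0, 0, 0],
    [0, 0, 0]
  ],
  "hand": [-0.7, -0.7, -0.7, -0.7, -0.7, -0.7, -0.7, -0.7, -0.7, -0.7]
}}

```text
time_s: 11.35
tool_pos: [467.6, -272.0, 47.1]
orientation: [0.0, 1.0, 0.0, 0.001]
wrist_force: [-0.1, 1.2, 1.1]
gripper_width: 24.4
finger_force: 15.0
```

Request:
{"op": "jog_arm", "data": {
  "delta_pos": [
    [0, 0, 0.002],
    [0, 0, 0.003],
    [0, 0, 0.003],
    [0, 0, 0.003]
  ],
  "rot": [
    [0, 0, 0],
    [0, 0, 0],
    [0, 0, 0],
    [0, 0, 0]
  ],
  "hand": [-0.7, -0.7, -0.7, -0.7]
}}

```text
time_s: 11.75
tool_pos: [467.7, -272.0, 47.0]
orientation: [0.0, 1.0, -0.0, 0.001]
wrist_force: [-2.2, 1.7, 16.6]
gripper_width: 24.5
finger_force: 15.0
```

Contact with the floor. I'll back off slightly, release and retreat.

Request:
{"op": "jog_arm", "data": {
  "delta_pos": [
    [0, 0, -0.002],
    [0, 0, -0.002],
    [0, 0, -0.002],
    [0, 0, -0.002],
    [0, 0, -0.002],
    [0, 0, -0.002],
    [0, 0, -0.08],
    [0, 0, -0.16],
    [0, 0, -0.24],
    [0, 0, -0.32],
    [0, 0, -0.32],
    [0, 0, -0.32]
  ],
  "rot": [
    [0, 0, 0],
    [0, 0, 0],
    [0, 0, 0],
    [0, 0, 0],
    [0, 0, 0],
    [0, 0, 0],
    [0, 0, 0],
    [0, 0, 0],
    [0, 0, 0],
    [0, 0, 0],
    [0, 0, 0],
    [0, 0, 0]
  ],
  "hand": [-0.7, -0.4, -0.2, 0, 0.2, 0.28, 0.28, 0.28, 0.28, 0.28, 0.28, 0.28]
}}

```text
time_s: 12.95
tool_pos: [467.5, -271.8, 205.6]
orientation: [0.0, 1.0, 0.0, 0.001]
wrist_force: [-0.2, -0.1, 0.0]
gripper_width: 60.3
finger_force: 0.0
```

```bash
python3 plan.py 452.5,-69,205,0.2 452.5,-69,90,0.2 452.5,-69,18,0.2
```

```text
t 12.9 [ 467.5 -271.8  205.6] yaw 0.0 grip 60.3
[452.5, -69.0, 205.0, 0.2] dp [-0.03, -0.406, 0.001] rot [0.0001, -0.0003, -0.0318] rows>= 5
[452.5, -69.0, 90.0, 0.2] dp [-0.03, -0.406, 0.231] rot [0.0001, -0.0003, -0.0318] rows>= 5
[452.5, -69.0, 18.0, 0.2] dp [-0.03, -0.406, 0.375] rot [0.0001, -0.0003, -0.0318] rows>= 6
```

Request:
{"op": "jog_arm", "data": {
  "delta_pos": [
    [-0.03, -0.406, 0],
    [-0.03, -0.406, 0],
    [-0.03, -0.406, 0],
    [-0.03, -0.406, 0],
    [-0.03, -0.406, 0],
    [-0.03, -0.406, 0],
    [-0.03, -0.406, 0.08],
    [-0.03, -0.406, 0.16],
    [-0.03, -0.406, 0.24],
    [-0.03, -0.406, 0.32],
    [-0.03, -0.406, 0.37],
    [-0.03, -0.406, 0.372]
  ],
  "rot": [
    [0, 0, -0.032],
    [0, 0, -0.032],
    [0, 0, -0.032],
    [0, 0, -0.032],
    [0, 0, -0.032],
    [0, 0, -0.032],
    [0, 0, -0.032],
    [0, 0, -0.032],
    [0, 0, -0.032],
    [0, 0, -0.032],
    [0, 0, -0.032],
    [0, 0, -0.032]
  ],
  "hand": [0.7, 0.7, 0.7, 0.7, 0.7, 0.7, 0.7, 0.7, 0.7, 0.7, 0.7, 0.7]
}}

```text
time_s: 14.15
tool_pos: [449.1, -70.9, 15.7]
orientation: [-0.0, 0.995, 0.099, -0.004]
wrist_force: [-0.6, 0.5, 0.2]
gripper_width: 80.1
finger_force: 0.0
```

Request:
{"op": "jog_arm", "data": {
  "delta_pos": [
    [0, 0, 0],
    [0, 0, 0],
    [0, 0, 0],
    [0, 0, 0],
    [0, 0, 0],
    [0, 0, 0],
    [0, 0, 0],
    [0, 0, -0.03]
  ],
  "rot": [
    [0, 0, 0],
    [0, 0, 0],
    [0, 0, 0],
    [0, 0, 0],
    [0, 0, 0],
    [0, 0, 0],
    [0, 0, 0],
    [0, 0, 0]
  ],
  "hand": [0.5, 0.3, 0.1, -0.2, -0.4, -0.4, -0.4, -0.4],
  "force": 15
}}

```text
time_s: 14.95
tool_pos: [451.2, -68.6, 33.3]
orientation: [-0.0, 0.995, 0.101, -0.001]
wrist_force: [-0.8, -0.0, -0.7]
gripper_width: 39.5
finger_force: 15.0
```

```bash
python3 plan.py 452.5,-69,110,0.2 611,-15.5,110,-0.1 611,-15.5,19,-0.1
```

```text
t 14.9 [451.2 -68.6  33.3] yaw 0.201 grip 39.5
[452.5, -69.0, 110.0, 0.2] dp [0.002, 0.001, -0.153] rot [-0.0001, 0.0004, 0.0002] rows>= 2
[611.0, -15.5, 110.0, -0.1] dp [0.334, -0.04, -0.154] rot [-0.0001, 0.0004, 0.048] rows>= 4
[611.0, -15.5, 19.0, -0.1] dp [0.334, -0.04, 0.028] rot [-0.0001, 0.0004, 0.048] rows>= 4
```

Request:
{"op": "jog_arm", "data": {
  "delta_pos": [
    [0, 0, -0.08],
    [0, 0, -0.153],
    [0, 0, -0.2],
    [0.08, -0.01, -0.2],
    [0.16, -0.02, -0.2],
    [0.24, -0.03, -0.2],
    [0.3, -0.036, -0.2],
    [0.334, -0.04, -0.2],
    [0.334, -0.04, -0.2],
    [0.334, -0.04, -0.2]
  ],
  "rot": [
    [0, 0, 0],
    [0, 0, 0],
    [0, 0, 0],
    [0, 0, 0.01],
    [0, 0, 0.02],
    [0, 0, 0.03],
    [0, 0, 0.04],
    [0, 0, 0.048],
    [0, 0, 0.048],
    [0, 0, 0.048]
  ],
  "hand": [-0.4, -0.4, -0.4, -0.4, -0.4, -0.4, -0.4, -0.4, -0.4, -0.4]
}}

```text
time_s: 15.95
tool_pos: [610.4, -16.1, 133.4]
orientation: [0.0, 0.999, -0.05, -0.001]
wrist_force: [-0.8, 0.6, -1.5]
gripper_width: 39.6
finger_force: 15.0
```

```bash
python3 plan.py 611,-15.5,50,-0.1 611,-15.5,19,-0.1
python3 - <<'E'
from h import *
snap("top","t3")
E
```

```text
t 15.9 [610.4 -16.1 133.4] yaw -0.099 grip 39.6
[611.0, -15.5, 50.0, -0.1] dp [0.001, -0.001, 0.167] rot [0.0001, 0.0003, 0.0001] rows>= 2
[611.0, -15.5, 19.0, -0.1] dp [0.002, -0.001, 0.229] rot [0.0001, 0.0003, 0.0001] rows>= 3
```

View pics/t3.png

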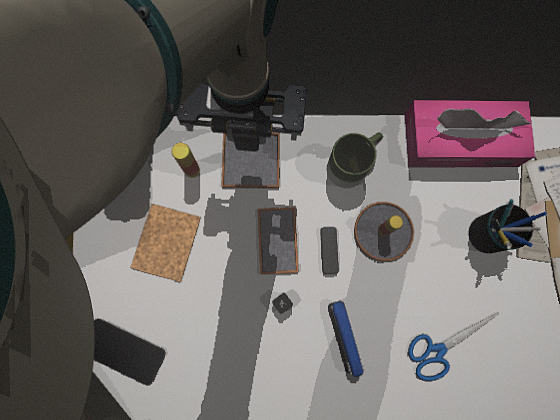

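The cube is held above the square tray (251,150), the glue stick stands in the round tray (base about 385,232), and the hub is on the desk (330,250). The mug hasn't moved. Lowering the cube.

Request:
{"op": "jog_arm", "data": {
  "delta_pos": [
    [0, 0, 0.08],
    [0, 0, 0.14],
    [0, 0, 0.18],
    [0, 0, 0.2],
    [0, 0, 0.215],
    [0, 0, 0.222],
    [0, 0, 0.226],
    [0, 0, 0.228],
    [0, 0, 0.228],
    [0, 0, 0.228]
  ],
  "rot": [
    [0, 0, 0],
    [0, 0, 0],
    [0, 0, 0],
    [0, 0, 0],
    [0, 0, 0],
    [0, 0, 0],
    [0, 0, 0],
    [0, 0, 0],
    [0, 0, 0],
    [0, 0, 0]
  ],
  "hand": [-0.4, -0.4, -0.4, -0.4, -0.4, -0.4, -0.4, -0.4, -0.4, -0.4]
}}

```text
time_s: 17.0
tool_pos: [612.1, -15.8, 20.5]
orientation: [-0.0, 0.999, -0.05, 0.0]
wrist_force: [0.2, -0.5, -0.8]
gripper_width: 40.1
finger_force: 15.0
```

Request:
{"op": "jog_arm", "data": {
  "delta_pos": [
    [0, 0, 0.002],
    [0, 0, 0.003],
    [0, 0, 0.003],
    [0, 0, 0.003]
  ],
  "rot": [
    [0, 0, 0],
    [0, 0, 0],
    [0, 0, 0],
    [0, 0, 0]
  ],
  "hand": [-0.4, -0.4, -0.4, -0.4]
}}

```text
time_s: 17.4
tool_pos: [612.2, -15.8, 19.7]
orientation: [-0.0, 0.999, -0.05, 0.001]
wrist_force: [-1.9, 0.7, 7.4]
gripper_width: 40.0
finger_force: 15.0
```

Contact. Release and retreat.

Request:
{"op": "jog_arm", "data": {
  "delta_pos": [
    [0, 0, -0.001],
    [0, 0, -0.001],
    [0, 0, -0.001],
    [0, 0, -0.001],
    [0, 0, -0.001],
    [0, 0, -0.001],
    [0, 0, -0.06],
    [0, 0, -0.14],
    [0, 0, -0.22],
    [0, 0, -0.3],
    [0, 0, -0.36],
    [0, 0, -0.36]
  ],
  "rot": [
    [0, 0, 0],
    [0, 0, 0],
    [0, 0, 0],
    [0, 0, 0],
    [0, 0, 0],
    [0, 0, 0],
    [0, 0, 0],
    [0, 0, 0],
    [0, 0, 0],
    [0, 0, 0],
    [0, 0, 0],
    [0, 0, 0]
  ],
  "hand": [-0.3, -0.1, 0.1, 0.3, 0.5, 0.5, 0.5, 0.5, 0.5, 0.5, 0.5, 0.5]
}}

```text
time_s: 18.6
tool_pos: [614.8, -16.4, 203.1]
orientation: [-0.0, 0.999, -0.05, 0.004]
wrist_force: [0.3, -0.3, -0.1]
gripper_width: 70.7
finger_force: 0.0
```

```bash
python3 plan.py 430.5,-165,200,0.031 430.5,-165,60,0.031 430.5,-165,4,0.031
python3 - <<'E'
from h import *
env.snapshot("top");
M=best("top","usb_hub",(430,-165),6)
if M: print(fit([M],box(91,36,0,13),(430,-165,.03)))
E
```

```text
t 18.6 [614.8 -16.4 203.1] yaw -0.101 grip 70.7
[430.5, -165.0, 200.0, 0.031] dp [-0.337, 0.333, 0.003] rot [-0.0, -0.0014, -0.0209] rows>= 5
[430.5, -165.0, 60.0, 0.031] dp [-0.339, 0.333, 0.283] rot [-0.0, -0.0014, -0.0209] rows>= 6
[430.5, -165.0, 4.0, 0.031] dp [-0.34, 0.333, 0.395] rot [-0.0, -0.0014, -0.0209] rows>= 7
(array([ 4.30575e+02, -1.64842e+02,  6.20000e-02]), np.float64(0.172))
```

Request:
{"op": "jog_arm", "data": {
  "delta_pos": [
    [-0.334, 0.333, 0.003],
    [-0.334, 0.333, 0.003],
    [-0.334, 0.333, 0.003],
    [-0.334, 0.333, 0.003],
    [-0.334, 0.333, 0.003],
    [-0.334, 0.333, 0.003],
    [-0.334, 0.333, 0.1],
    [-0.334, 0.333, 0.2],
    [-0.334, 0.333, 0.28],
    [-0.334, 0.333, 0.28],
    [-0.334, 0.333, 0.28]
  ],
  "rot": [
    [0, 0, -0.021],
    [0, 0, -0.021],
    [0, 0, -0.021],
    [0, 0, -0.021],
    [0, 0, -0.021],
    [0, 0, -0.021],
    [0, 0, -0.021],
    [0, 0, -0.021],
    [0, 0, -0.021],
    [0, 0, -0.021],
    [0, 0, -0.021]
  ],
  "hand": [0.28, 0.28, 0.28, 0.28, 0.28, 0.28, 0.28, 0.28, 0.28, 0.28, 0.28]
}}

```text
time_s: 19.8
tool_pos: [428.2, -164.3, 57.9]
orientation: [-0.001, 1.0, 0.016, -0.001]
wrist_force: [-0.1, 1.1, 0.5]
gripper_width: 60.3
finger_force: 0.0
```

```bash
python3 plan.py 430.5,-165,3,0.031
```

```text
t 19.8 [ 428.2 -164.3   57.9] yaw 0.032 grip 60.3
[430.5, -165.0, 3.0, 0.031] dp [0.005, 0.002, 0.11] rot [-0.0002, 0.0004, 0.0001] rows>= 2
```

Request:
{"op": "jog_arm", "data": {
  "delta_pos": [
    [0.003, 0.001, 0.05],
    [0.003, 0.001, 0.08],
    [0.003, 0.001, 0.1],
    [0.003, 0.001, 0.107],
    [0.003, 0.001, 0.108],
    [0.003, 0.001, 0.108]
  ],
  "rot": [
    [0, 0, 0],
    [0, 0, 0],
    [0, 0, 0],
    [0, 0, 0],
    [0, 0, 0],
    [0, 0, 0]
  ],
  "hand": [0.28, 0.28, 0.28, 0.28, 0.28, 0.28]
}}

```text
time_s: 20.4
tool_pos: [431.1, -165.4, 5.3]
orientation: [0.0, 1.0, 0.016, 0.001]
wrist_force: [-1.2, -0.1, 0.7]
gripper_width: 60.1
finger_force: 0.0
```

Request:
{"op": "jog_arm", "data": {
  "delta_pos": [
    [0, 0, 0],
    [0, 0, 0],
    [0, 0, 0],
    [0, 0, 0],
    [0, 0, 0],
    [0, 0, 0],
    [0, 0, -0.05],
    [0, 0, -0.1],
    [0, 0, -0.1],
    [0, 0, -0.1]
  ],
  "rot": [
    [0, 0, 0],
    [0, 0, 0],
    [0, 0, 0],
    [0, 0, 0],
    [0, 0, 0],
    [0, 0, 0],
    [0, 0, 0],
    [0, 0, 0],
    [0, 0, 0],
    [0, 0, 0]
  ],
  "hand": [-0.5, -0.5, -0.5, -0.5, -0.5, -0.5, -0.5, -0.5, -0.5, -0.5],
  "force": 20
}}

```text
time_s: 21.4
tool_pos: [430.7, -165.1, 54.5]
orientation: [0.0, 1.0, 0.016, 0.0]
wrist_force: [0.4, 0.2, -1.3]
gripper_width: 30.0
finger_force: 20.0
```

```bash
python3 plan.py 450.5,-67,54,0.036 450.5,-67,20,0.036 450.5,-67,10,0.036
```

```text
t 21.4 [ 430.7 -165.1   54.5] yaw 0.032 grip 30.0
[450.5, -67.0, 54.0, 0.036] dp [0.046, -0.195, 0.001] rot [0.0, -0.0001, -0.0007] rows>= 3
[450.5, -67.0, 20.0, 0.036] dp [0.046, -0.195, 0.069] rot [0.0, -0.0001, -0.0007] rows>= 3
[450.5, -67.0, 10.0, 0.036] dp [0.046, -0.195, 0.089] rot [0.0, -0.0001, -0.0007] rows>= 3
```

Request:
{"op": "jog_arm", "data": {
  "delta_pos": [
    [0.046, -0.195, 0],
    [0.046, -0.195, 0],
    [0.046, -0.195, 0],
    [0.046, -0.195, 0],
    [0.046, -0.195, 0.03],
    [0.046, -0.195, 0.06],
    [0.046, -0.195, 0.075],
    [0.046, -0.195, 0.082],
    [0.046, -0.195, 0.085],
    [0.046, -0.195, 0.085]
  ],
  "rot": [
    [0, 0, 0],
    [0, 0, 0],
    [0, 0, 0],
    [0, 0, 0],
    [0, 0, 0],
    [0, 0, 0],
    [0, 0, 0],
    [0, 0, 0],
    [0, 0, 0],
    [0, 0, 0]
  ],
  "hand": [-0.5, -0.5, -0.5, -0.5, -0.5, -0.5, -0.5, -0.5, -0.5, -0.5]
}}

```text
time_s: 22.4
tool_pos: [450.3, -67.6, 12.0]
orientation: [0.0, 1.0, 0.015, 0.0]
wrist_force: [-0.5, 0.2, -1.1]
gripper_width: 29.5
finger_force: 20.0
```

Request:
{"op": "jog_arm", "data": {
  "delta_pos": [
    [0, 0, 0.001],
    [0, 0, 0.002],
    [0, 0, 0.002]
  ],
  "rot": [
    [0, 0, 0],
    [0, 0, 0],
    [0, 0, 0]
  ],
  "hand": [-0.5, -0.5, -0.5]
}}

```text
time_s: 22.7
tool_pos: [450.5, -67.0, 11.2]
orientation: [0.0, 1.0, 0.016, 0.0]
wrist_force: [-0.4, -1.1, -1.4]
gripper_width: 29.7
finger_force: 20.0
```

Nearly down. I'll release with a small opening, then retreat and look.

Request:
{"op": "jog_arm", "data": {
  "delta_pos": [
    [0, 0, 0.001],
    [0, 0, 0.001],
    [0, 0, 0.001],
    [0, 0, 0.001],
    [0, 0, 0],
    [0, 0, -0.02],
    [0, 0, -0.1],
    [0, 0, -0.2],
    [0, 0, -0.3],
    [0, 0, -0.4],
    [0, 0, -0.4],
    [0, 0, -0.4]
  ],
  "rot": [
    [0, 0, 0],
    [0, 0, 0],
    [0, 0, 0],
    [0, 0, 0],
    [0, 0, 0],
    [0, 0, 0],
    [0, 0, 0],
    [0, 0, 0],
    [0, 0, 0],
    [0, 0, 0],
    [0, 0, 0],
    [0, 0, 0]
  ],
  "hand": [-0.5, -0.5, -0.08, -0.08, -0.08, -0.05, 0.2, 0.28, 0.28, 0.28, 0.28, 0.28]
}}

```text
time_s: 23.9
tool_pos: [450.7, -66.7, 212.4]
orientation: [-0.0, 1.0, 0.016, 0.001]
wrist_force: [-1.3, 0.4, -0.7]
gripper_width: 60.3
finger_force: 0.0
```

Request:
{"op": "jog_arm", "data": {
  "delta_pos": [
    [-0.1, 0, -0.1],
    [-0.1, 0.1, -0.1],
    [-0.1, 0.4, -0.1],
    [-0.1, 0.6, -0.1],
    [-0.1, 0.6, -0.1],
    [-0.1, 0.6, -0.1],
    [-0.1, 0.6, -0.1],
    [-0.1, 0.6, -0.1],
    [-0.1, 0.6, -0.1],
    [-0.1, 0.6, -0.1]
  ],
  "rot": [
    [0, 0, 0],
    [0, 0, 0],
    [0, 0, 0],
    [0, 0, 0],
    [0, 0, 0],
    [0, 0, 0],
    [0, 0, 0],
    [0, 0, 0],
    [0, 0, 0],
    [0, 0, 0]
  ],
  "hand": [0.28, 0.28, 0.28, 0.28, 0.28, 0.28, 0.28, 0.28, 0.28, 0.28]
}}

```text
time_s: 24.9
tool_pos: [409.4, -366.4, 259.6]
orientation: [-0.002, 1.0, 0.016, -0.001]
wrist_force: [-0.2, 1.2, 1.2]
gripper_width: 59.9
finger_force: 0.0
```

Run:
```python
from h import *
a=snap("top","t4");b=snap("side","s4")
cv2.imwrite("pics/c4.png",np.vstack([cv2.resize(a[110:300,120:440],None,fx=1.55,fy=1.55),cv2.resize(b[150:340,150:470],None,fx=1.55,fy=1.55)])[:,:,::-1])
for n,V,p,z in[("clip_cube",box(45,45,6,65),(611,-15,-.1),35),("glue_stick",cyl(24,6,99),(467,-272,0),50),("usb_hub",box(91,36,6,19),(450,-67,.03),12),("mug",cyl(78,0,101),(591,-203,0),50)]:
  for c in("top","side"):
    M=best(c,n,p,z)
    if M: print(n,c,*fit([M],V,p,n in("clip_cube","usb_hub")))
```

```text
clip_cube top [ 6.12363e+02 -1.67450e+01  1.05000e-01] 0.187
clip_cube side [ 6.11731e+02 -1.75360e+01  1.52000e-01] 0.299
glue_stick top [ 467.212 -272.78 ] 0.068
glue_stick side [ 468.225 -270.993] 0.071
usb_hub top [ 4.48596e+02 -6.79130e+01  2.50000e-02] 0.17
usb_hub side [ 4.48615e+02 -6.55660e+01  5.80000e-02] 0.228
mug top [ 591.954 -205.416] 0.072
mug side [ 591.29  -202.379] 0.044
```

View pics/c4.png

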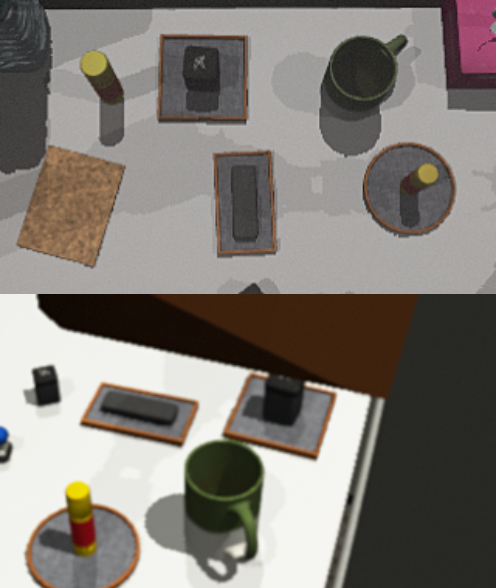

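The picture and the fits agree. The cube is upright in the square tray, the glue stick is standing in the round tray and the hub is flat along the long tray. Each is within about 3 mm of the middle, the mug hasn't moved, and the arm is clear.

```bash
python3 -c "
from station import env
print(env.finish_job())"
```

```text
the job is handed in; nothing more can be done
None
```

The job is handed in at about 25 s, verdict not shown: the cube is in the square tray, the glue stick stands in the round tray and the hub lies flat along the long tray, each within about 3 mm of the middle, with the mug unmoved.

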